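Open the push-and-turn slip tub on the wheel's side bench

ROBOT

A 6-joint arm with a two-finger parallel gripper is mounted at the origin on the work surface. World frame = base frame: x ahead of the robot, y to its left, z up, the work surface at z = 0. Lengths are in m, angles in rad, forces in N, time in s.
With the tool pointing down it reaches from about 0.25 to 0.775 m from the base axis. Payload 4 kg.
Tool frame: the origin (TCP) lies at the very end of the fingers, on their centre line; the grasp point (between the pads) lies 19 mm behind it; z points along the fingers, y is the line along which they close (so a half turn about z gives the same grasp; the last joint's range is limited). The gripper opens to 94 mm and grips with 3 to 60 N. Pads are 16 mm wide; open, the fingers measure 119 mm over their backs; the gripper's body (75 mm by 177 mm) begins 78 mm behind the grasp point.
Start: joints at [-1.319, 0.087, 1.371, -0, 1.684, -0.103], TCP at [0.191, -0.516, 0.206] pointing down, gripper open.
Joint ranges: [-3.1, 3.1], [-0.76, 2.03], [0.27, 2.55], [-1.08, 4.22], [0.17, 2.65], [-2.57, 2.57]. Speed limits (rad/s): [2.79, 2.79, 3.14, 3.14, 3.14, 3.14].

INTERFACE

Orientations are given as [roll, pitch, yaw] about the fixed x, y, z axes, in that order (R = Rz(yaw) Ry(pitch) Rx(roll)).
In Python, from bench import robot gives the robot as it stands. The module is installed in compiled form; this text tells all that it offers.
- The arm moves only by the tool move_arm, never from a script. Its argument "deltas" is one flat list of numbers, 7 for each row, row after row: the turn, a rotation vector about the tool's x, y, z in rad, then the shift along the tool's x, y, z in cm, then the closure, from -1 (fully open) to 1 (shut). A call has 1 to 8 rows; each row is the pose to reach, as a shift and turn from the pose commanded when the call began, along the tool's axes at that moment; what a row does not reach only later rows make up. A row lasts 1/10 s, in which the tool goes at most 50 mm and 8.59 degrees, less where a joint would pass 70% of its speed; a pose out of reach is approached as far as the arm can. A call with a gripper value outside its range is refused whole. The fingers move at their own pace and stop on an object; the grip force is fixed at half the most. Time passes only in rows, so rows that repeat a pose let the fingers close. It gives the time, the measured TCP pose, the force, the opening and the grip force at its end, in the units of the state.
- robot.get_obs(): the state, without advancing time (a new reading comes with each control period).
- robot.snapshot(name): name is "side" or "top"; returns a dict with "image" (420x560x3 uint8, red, green, blue), "depth" (420x560 float32, m along the optical axis (not along the pixel's ray), 0 where there is no reading), "fov_y" (degrees; the focal length in pixels is half the picture's height over the tangent of half this angle, whatever the lens; pixels are square), "cx", "cy" (the principal point, pixels), "D" ([k1, k2, p1, p2, k3] as OpenCV has them; the pictures are not rectified), "origin" and "orientation" of the camera in the world. Camera axes: x right, y up, looking along -z (the intrinsics and any distortion apply to the point x, -y, -z); pixel columns grow to the right and rows downward; lengths in m; the calibration is good to about 2 mm. A picture is of the moment at which its call begins.
- robot.close_job(): hands the job in; it is judged then, once.
The state is a dict: "time": time; "joint_positions": joint angles; "qvel": joint speeds; "joint_torque": joint torques, N m; "tool_pos": TCP position; "ee_rot": TCP orientation; "wrist_force": force on the tool from outside, world axes, zero at the start; "wrist_torque": the same for the moment, N m; "width": finger opening in m; "finger_force": force on a finger pad.
Only numpy, scipy, OpenCV 4.12 (cv2) and the standard library are available. Lean on these libraries where they do the work, as an engineer would, in place of code of your own. Each camera call takes 0.05 s, during which the arm holds its last target. There are 200 camera calls.

TASK

The teak rib has been left lying on top of the green tub's white safety cap: lay it flat in the middle of the round plywood bat and let go of it. Then press the cap down, turn it anticlockwise until it comes free without forcing it, lift it straight up and finish still holding it level, about a hand's width (10 cm) above the tub. Leave the mug, the pin tool and the toggle switch as they are.

Things in the scene. Friction and masses are not known exactly. Their poses are not given: they have to be found in the camera images.
- rib_center (a point): centre of the teak rib, a dark-brown flat bar with round ends, 116 mm long, 36 mm wide, 12 mm thick, about 50 g. Loose; at the start it lies flat across the cap's top, its middle within 8 mm of the cap's axis. Site x runs along its length, y across its width, z through its thickness.
- cap_center (a point): centre, on the axis and half-way up, of the white round ribbed cap: 56 mm across, 38 mm tall, flat on top, about 50 g; red mark on its top at the point's +x side; z up. Grip its side anywhere round, on the upper half. A loose part, locked on the tub's neck by two inner pegs behind catches: pulled or turned without pressing it stays. Below the skirt's edge is 15 mm of air, then the tub's shoulder.
- tub: green tub, 88 mm across, fixed to the bench by a steel foot plate 116 mm square. Origin: centre of its underside, on the bench; z up. Locked, the cap's centre is 122 mm straight above it. The cap, kept pressed, turns anticlockwise seen from above (+ about z), is past the catch at 40 degrees and free from 45 to 130 (about a fifth of a turn is right), then lifts straight off; it gains no height by turning.
- seal (a joint): how far the cap pushes down the grey sprung plug in the tub's neck, in m: 0 at rest (cap locked), 0.012 at a hard stop, not to be pushed on past. The spring resists with about 5 N at first and 10 N at the stop; the cap turns once pressed 6 mm or more (8 to 10 is right) and must be kept so while turning to 40 degrees.
- bat: the round plywood bat (a throwing board), 230 mm across, 12 mm thick, fixed flat on the bench to the left or right of the tub. Origin at the centre of its underside; its top is 12 mm higher.
- mug: bystander: off-white speckled stoneware mug, 78 mm across, 90 mm tall, handle on its +y side, loose. Origin at the centre of its underside. Do not disturb.
- pin_tool: bystander: steel pin tool lying on the bench, handle 110 mm long and 11 mm thick, with a needle 33 mm long on its +x end, loose. Origin under the middle of the handle. Do not disturb.
- toggle_tip (a point): bystander: tip of the black toggle switch lever (40 mm long) on the grey control box (100 x 170 x 70 mm tall, fixed, beyond the tub). Do not move the lever.
Mind the look-alikes: they are no part of the job. Several things look just like the bat: the one meant starts nearest to the robot's base. Of the things shaped like the part that bears cap_center, the white one is meant.

How it is judged:
On the way, in this order (a step that is already met when the one before it is completed fails the run):
1. the rib lies flat on the middle of the bat, let go and at rest (horizontal distance between rib_center and bat below 0.06 m and z of rib_center in the frame of bat below 0.022 m and angle between the z axis of rib_center and the z axis of bat, either way round below 0.1 rad and linear speed of rib below 0.03 m/s and contact force between the fingers and rib below 0.1 N), for 0.2 s.
2. the cap is pressed down past its catch (z of cap_center in the frame of tub below 0.1173 m and value of joint seal above 0.0043 m), for 0.05 s.
3. the cap is turned out of its catch while still on the neck (angle between the x axis of cap_center and the x axis of tub, either way round above 0.65 rad and z of cap_center in the frame of tub below 0.13 m), for 0.05 s.
At the end, for the whole second after the job is handed in: The cap is held in the fingers, still, clear of the tub, 50 to 180 mm above its locked height (10 cm is ideal), within 40 mm of straight above the tub, tilted less than 0.25 rad; the rib lies flat on the bat, its centre within 60 mm of the bat's centre (z of cap_center in the frame of tub between 0.172 and 0.302 m and horizontal distance between cap_center and tub below 0.04 m and angle between cap_center's own z axis and vertical below 0.25 rad and contact force between the fingers and cap above 1 N and contact force between cap and tub below 0.1 N and linear speed of cap below 0.03 m/s and horizontal distance between rib_center and bat below 0.06 m and z of rib_center in the frame of bat below 0.022 m and angle between the z axis of rib_center and the z axis of bat, either way round below 0.1 rad); the arm keeps its last pose, push and grip.
It fails at once if the rib is dropped from a height instead of laid down (linear speed of rib above 0.9 m/s and contact force between the fingers and rib below 0.05 N).
It fails at once if the cap is forced against the tub with more than 100 N (contact force between cap and tub above 100 N).
It fails at once if the mug is moved by more than 20 mm or tipped (distance of mug from where it was at the start of the episode above 0.02 m or angle between mug's own z axis and vertical above 0.3 rad).
It fails at once if the pin tool is moved by more than 20 mm (distance of pin_tool from where it was at the start of the episode above 0.02 m).
It fails at once if the toggle switch is moved (distance of toggle_tip from where it was at the start of the episode above 0.01 m).
It also fails if it takes over 58 s, if anything falls off the work surface, if the arm or the gripper's body presses on something with over 40 N, if the wrist force passes 120 N, or if a joint passes its speed limit or range.

## Working session

There is one attempt and no reset: what is moved stays moved. The work goes in short steps, Python scripts to look and compute and a tool call to move; the robot and the scene stay as the last step left them, time stands still between calls to the robot, and variables do not carry over. Pictures are saved under pics/ and viewed, at most 10 in all, crops included, and the job is handed in when it is done.

Besides the shell and the picture viewer there is one more tool, called after ">>>" as name(argument=value, ...) on one line, values as JSON. move_arm: Moves the arm, as the interface text tells. Its arguments: {"type":"object","properties":{"deltas":{"type":"array","items":{"type":"number"}}},"required":["deltas"]}

```bash
mkdir -p pics; cat > h.py <<'E'
import numpy as np, cv2
from bench import robot
from scipy.spatial.transform import Rotation as R
def snap(n,save=None):
    s=robot.snapshot(n)
    if save: cv2.imwrite('pics/'+save,s['image'][:,:,::-1])
    return s
def cam(s):
    f=210/np.tan(np.radians(s['fov_y'])/2)
    K=np.array([[f,0,s['cx']],[0,f,s['cy']],[0,0,1.]])
    o=np.array(s['orientation'],float)
    M=o if o.shape==(3,3) else R.from_euler('xyz',o).as_matrix()
    return K,M,np.array(s['origin'])
def rays(s,uv):
    K,M,o=cam(s)
    p=cv2.undistortPoints(np.array(uv,float).reshape(-1,1,2),K,np.array(s['D'],float))[:,0]
    return o,np.c_[p[:,0],-p[:,1],-np.ones(len(p))]@M.T
def plane(s,uv,z):
    o,d=rays(s,uv); return o+d*((z-o[2])/d[:,2:])
def pts(s,uv):
    uv=np.array(uv); o,d=rays(s,uv)
    return o+d*s['depth'][uv[:,1].astype(int),uv[:,0].astype(int)][:,None]
E
python3 - <<'E'
from h import *
for n in('top','side'):
    s=snap(n,n+'0.png'); print(n,s['fov_y'],s['origin'],s['orientation'],s['D'],s['cx'],s['cy'])
print(robot.get_obs())
E
```

```text
top 55.36851156630219 [0.44942427 0.00664478 1.09784824] [ 0.13448079  0.01241378 -1.56337565] [-0.03696246  0.          0.          0.          0.        ] 276.8503006877882 218.0517925122433
side 48.10727086285792 [0.52725203 0.61271063 0.85135475] [ 0.69190453 -0.00352804 -3.07682042] [0.02714853 0.         0.         0.         0.        ] 279.996149090916 212.92309821178577
{'time': 0.1, 'joint_positions': array([-1.31908649e+00,  8.78526535e-02,  1.37206468e+00, -3.89145030e-05,
        1.68360619e+00, -1.03071938e-01]), 'qvel': array([ 6.36425792e-04, -7.14123566e-04, -2.86140649e-03,  1.21621562e-03,
       -1.65094438e-04,  9.28366843e-05]), 'joint_torque': array([ 3.30230199e-03, -3.41252625e+01, -3.03301728e+01,  7.21946592e-02,
        3.03914328e-02, -8.91261379e-05]), 'tool_pos': array([ 0.19093754, -0.51527394,  0.20445627]), 'ee_rot': array([-3.13966805e+00, -1.60195649e-04,  3.54777278e-01]), 'wrist_force': array([-1.13330277, -0.20999773, -0.38360342]), 'wrist_torque': array([-0.02688906,  0.02595071,  0.02731024]), 'finger_force': 0.0, 'width': 0.09383020052868794}
```

View pics/top0.png

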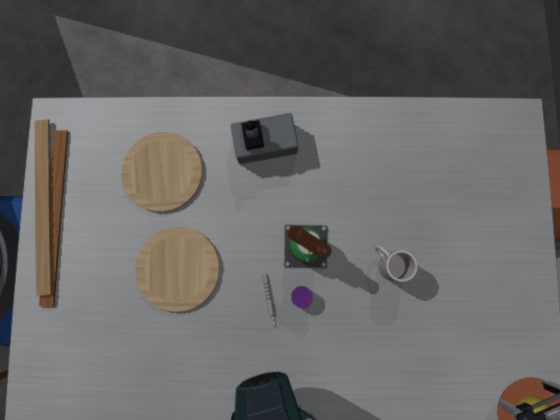

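View pics/side0.png

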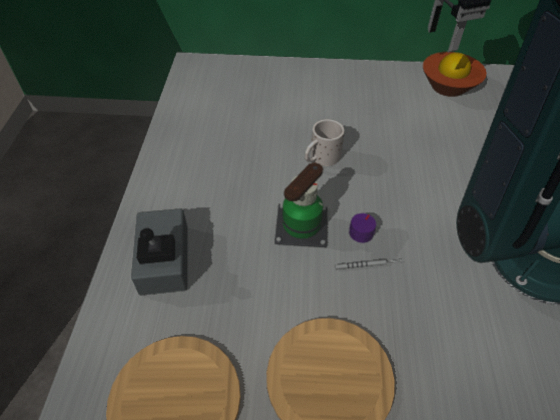

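Candidates, in top-view pixels:
- **Bat:** (162,172) and (177,269). The second is nearer the base, so I choose it.
- **Cap:** the white one under the rib at (308,243), and a purple one at (302,297) which is the decoy.
- **Rib:** the dark-brown bar at (309,242). The two boards at the far left are too long.

The pin tool is at (268,298), the mug at (400,265) and the toggle box at (263,138).

```bash
cat > m.py <<'E'
from h import *
def big(m,box=None):
    if box:
        k=np.zeros_like(m);x0,y0,x1,y1=box;k[y0:y1,x0:x1]=1;m=m*k
    n,l,st,c=cv2.connectedComponentsWithStats(m.astype(np.uint8))
    i=1+np.argmax(st[1:,4]); return (l==i).astype(np.uint8)
def uvs(m): return np.argwhere(m)[:,::-1]
def hsv(s): return cv2.cvtColor(s['image'],cv2.COLOR_RGB2HSV).astype(int)
E
python3 - <<'E'
from m import *
s=robot.snapshot('top');h=hsv(s);H,S,V=h[...,0],h[...,1],h[...,2]
t=snap('side');g=hsv(t)
def rib(s,h,box):
    H,S,V=h[...,0],h[...,1],h[...,2]
    m=big(((H<15)|(H>170))&(S>80)&(V<140),box); u=uvs(m)
    p=plane(s,u,.153); hull=cv2.convexHull(u.astype(np.int32))[:,0]
    q=plane(s,hull,.153)[:,:2].astype(np.float32)
    d=pts(s,u)
    print('rib',m.sum(),u.mean(0),cv2.minAreaRect(q*1000),'depthpts',np.median(d,0),np.percentile(d[:,2],[5,50,95]))
rib(s,h,(270,210,350,275)); rib(t,g,(270,150,340,215))
# bats
for b in((130,215,230,320),(115,125,210,218)):
    m=big((H>8)&(H<30)&(S>60)&(V>90),b);u=uvs(m)
    q=plane(s,cv2.convexHull(u.astype(np.int32))[:,0],.012)[:,:2].astype(np.float32)
    print('bat',cv2.minEnclosingCircle(q*1000),plane(s,[u.mean(0)],.012))
# tub plate in top / green
for z in(.1,):
    m=big((H>45)&(H<85)&(S>80),(270,210,350,275));u=uvs(m);d=pts(s,u);print('green',cv2.minEnclosingCircle((d[:,:2]*1000).astype(np.float32)),np.percentile(d[:,2],[5,50,95]))
    m=big((g[...,0]>45)&(g[...,0]<85)&(g[...,1]>80),(270,180,340,250));u=uvs(m);d=pts(t,u);print('greenS',np.percentile(d,[2,50,98],axis=0))
# white cap via depth side
    u=uvs((g[...,1]<60)&(g[...,2]>90));u=u[(u[:,0]>280)&(u[:,0]<330)&(u[:,1]>165)&(u[:,1]<215)];d=pts(t,u);k=(d[:,2]>.09)&(d[:,2]<.16);print('cap',np.percentile(d[k],[3,50,97],axis=0))
# heights around
for n,c in dict(mug=(400,265),box=(280,140),tog=(252,126),purple=(302,297),pin=(268,298)).items(): print(n,pts(s,[c]))
# foot plate
u=uvs((V<75)&(S<90));u=u[(u[:,0]>278)&(u[:,0]<335)&(u[:,1]>218)&(u[:,1]<275)];q=pts(s,u);q=q[q[:,2]<.02]
print('plate',cv2.minAreaRect((q[:,:2]*1000).astype(np.float32)),np.median(q[:,2]))
a=cv2.resize(s['image'][200:320,255:415],None,fx=5,fy=5,interpolation=2)[:,:,::-1];b=cv2.resize(t['image'][130:280,240:400],None,fx=4,fy=4,interpolation=2)[:,:,::-1]
cv2.imwrite('pics/c1.png',b)
E
```

```text
rib 602 [308.71428571 241.26910299] ((520.4797973632812, -55.555564880371094), (111.756103515625, 38.7379035949707), 58.75434494018555) depthpts [ 0.5226603  -0.05691293  0.15323761] [0.15072654 0.15323761 0.15636258]
rib 617 [302.52998379 181.64505673] ((516.3040161132812, -51.22539520263672), (116.52011108398438, 43.2200927734375), 58.63045883178711) depthpts [ 0.52202085 -0.05051947  0.15372245] [0.1505396  0.15372245 0.15587815]
bat ((457.118408203125, 290.66552734375), 114.28247833251953) [[0.45555308 0.29004123 0.012     ]]
bat ((727.6923217773438, 346.1938171386719), 114.3328857421875) [[0.72624666 0.34541412 0.012     ]]
green ((482.8538818359375, -33.36229705810547), 52.13558578491211) [0.07388572 0.08233844 0.12685199]
greenS [[ 0.47938628 -0.06004355  0.01262155]
 [ 0.51971341 -0.02538595  0.07365986]
 [ 0.55933944 -0.01326281  0.09014857]]
cap [[ 0.49158179 -0.07110227  0.10501089]
 [ 0.51209293 -0.03360116  0.13884232]
 [ 0.55494609 -0.02858614  0.15475   ]]
mug [[ 0.47052455 -0.3128272   0.00817565]]
box [[0.79895493 0.01361026 0.06829879]]
tog [[0.81166627 0.08353446 0.13772042]]
purple [[ 0.38567373 -0.04611985  0.03937502]]
pin [[0.38085535 0.04315664 0.01480531]]
plate ((519.4371948242188, -63.98387145996094), (128.02462768554688, 115.65483856201172), 88.26825714111328) 0.0063126959291797125
```

View pics/c1.png

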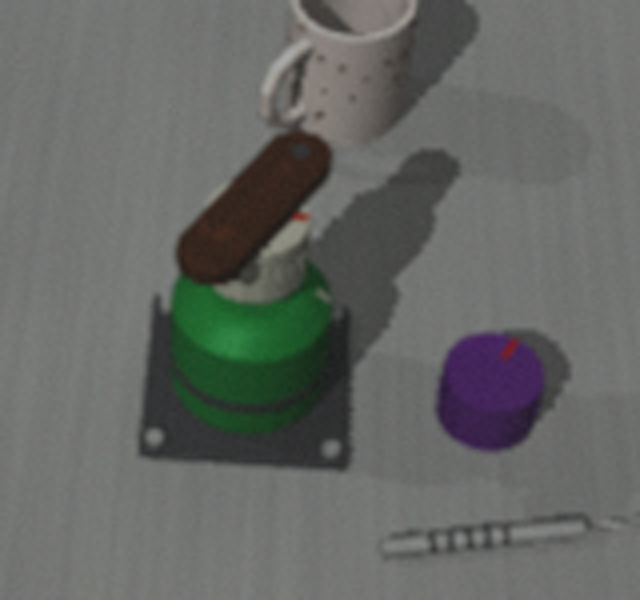

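The crop shows the teak rib across the white cap of the green tub, from crop (205,260) to (305,155). The red mark is at (300,216), and the purple look-alike stands apart at (490,390). Next I swing over above the rib.

>>> move_arm(deltas=[0, 0, -0.67, 46.9, -31.9, 0, -1, 0, 0, -0.67, 46.9, -31.9, 0, -1, 0, 0, -0.67, 46.9, -31.9, 0, -1, 0, 0, -0.67, 46.9, -31.9, 0, -1, 0, 0, -0.67, 46.9, -31.9, 0, -1, 0, 0, -0.67, 46.9, -31.9, 0, -1, 0, 0, -0.67, 46.9, -31.9, 0, -1, 0, 0, -0.67, 46.9, -31.9, 0, -1])

```text
time: 1.0
tool_pos: [0.4238, -0.188, 0.2055]
ee_rot: [3.141, 0.0, 1.025]
wrist_force: [0.3, -0.2, -0.0]
width: 0.094
finger_force: 0.0
```

```bash
cat > d.py <<'E'
import sys
from h import *
def delta(p,yaw):
    o=robot.get_obs();M=R.from_euler('xyz',o['ee_rot'])
    T=R.from_euler('xyz',[np.pi,0,yaw])
    print('t',o['time'],'pos',o['tool_pos'].round(4),'rpy',o['ee_rot'].round(3),'w',o['width'],'F',o['wrist_force'].round(1),'ff',o['finger_force'],'q',o['joint_positions'].round(2))
    print('turn',(M.inv()*T).as_rotvec().round(3),'shift cm',(M.inv().apply(np.array(p)-o['tool_pos'])*100).round(2))
if __name__=='__main__': a=list(map(float,sys.argv[1:])); delta(a[:3],a[3])
E
python3 d.py .520 -.054 .206 1.026
```

```text
t 1.0 pos [ 0.4238 -0.188   0.2055] rpy [3.141 0.    1.025] w 0.09401879886843321 F [ 0.3 -0.2 -0. ] ff 0.0 q [-0.54 -0.11  1.56 -0.    1.68  0.01]
turn [ 0.001  0.    -0.001] shift cm [16.45  1.26 -0.05]
```

>>> move_arm(deltas=[0, 0, 0, 16.4, 1.3, 0, -1, 0, 0, 0, 16.4, 1.3, 0, -1, 0, 0, 0, 16.4, 1.3, 0, -1, 0, 0, 0, 16.4, 1.3, 0, -1, 0, 0, 0, 16.4, 1.3, 0, -1, 0, 0, 0, 16.4, 1.3, 0, -1])

```text
time: 1.6
tool_pos: [0.5188, -0.0573, 0.2052]
ee_rot: [-3.141, 0.001, 1.024]
wrist_force: [0.5, -0.2, -0.1]
width: 0.0938
finger_force: 0.0
```

```bash
python3 - <<'E'
from m import *
t=snap('side');s=snap('top')
a=np.vstack([s['image'][190:290,250:370],t['image'][130:230,240:360]])
b=np.hstack([cv2.resize(x,None,fx=3.3,fy=3.3,interpolation=2) for x in (s['image'][190:290,250:370],t['image'][110:210,240:360])])
cv2.imwrite('pics/a1.png',b[:,:,::-1])
E
python3 d.py .520 -.054 .144 1.026
```

```text
t 1.7 pos [ 0.5186 -0.058   0.2055] rpy [3.141e+00 1.000e-03 1.023e+00] w 0.09396793509279798 F [ 0.1 -0.8 -0.1] ff 0.0 q [-0.22  0.02  1.44 -0.    1.68  0.33]
turn [ 0.     0.001 -0.003] shift cm [ 0.42 -0.09  6.15]
```

View pics/a1.png

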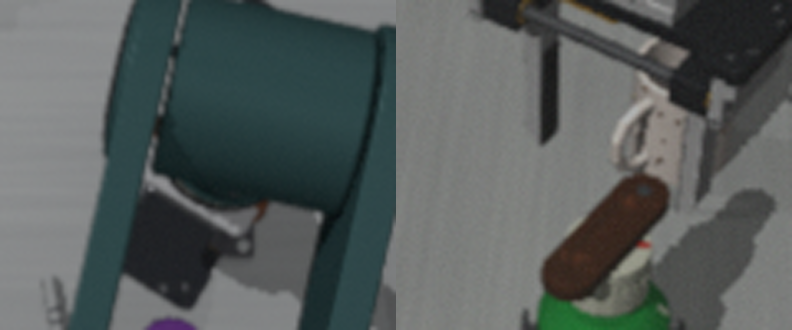

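In the side crop the open fingers, tips at (545,140) and (685,205), straddle the rib around (605,235). I go down and close.

>>> move_arm(deltas=[0, 0, 0, 0.2, -0.1, 3, -1, 0, 0, 0, 0.4, -0.1, 6.1, -1, 0, 0, 0, 0.4, -0.1, 6.1, -1, 0, 0, 0, 0.4, -0.1, 6.1, -1])

```text
time: 2.1
tool_pos: [0.5199, -0.0537, 0.1447]
ee_rot: [-3.141, 0.001, 1.023]
wrist_force: [-0.0, -0.1, 0.3]
width: 0.0939
finger_force: 0.0
```

```bash
python3 d.py .520 -.054 .144 1.026
```

```text
t 2.1 pos [ 0.5199 -0.0537  0.1447] rpy [-3.141e+00  1.000e-03  1.023e+00] w 0.09388621323569621 F [-0.  -0.1  0.3] ff 0.0 q [-0.21  0.05  1.53 -0.    1.56  0.34]
turn [-0.001  0.001 -0.003] shift cm [-0.02  0.02  0.07]
```

>>> move_arm(deltas=[0, 0, 0, 0, 0, 0, 1, 0, 0, 0, 0, 0, 0, 1, 0, 0, 0, 0, 0, 0, 1, 0, 0, 0, 0, 0, 0, 1, 0, 0, 0, 0, 0, 0, 1, 0, 0, 0, 0, 0, 0, 1, 0, 0, 0, 0, 0, 0, 1])

```text
time: 2.8
tool_pos: [0.5206, -0.0525, 0.1444]
ee_rot: [3.141, 0.0, 1.025]
wrist_force: [0.9, -0.4, 0.7]
width: 0.0417
finger_force: 0.2
```

>>> move_arm(deltas=[0, 0, 0, 0, 0, 0, 1, 0, 0, 0, 0, 0, 0, 1, 0, 0, 0, 0, 0, 0, 1, 0, 0, 0, 0, 0, 0, 1])

```text
time: 3.2
tool_pos: [0.5206, -0.0526, 0.1444]
ee_rot: [3.142, 0.0, 1.025]
wrist_force: [0.7, -0.4, 0.3]
width: 0.0357
finger_force: 30.0
```

Gripped at 35.7 mm with 30 N, so I lift.

>>> move_arm(deltas=[0, 0, 0, 0, 0, -2, 1, 0, 0, 0, 0, 0, -5, 1, 0, 0, 0, 0, 0, -8, 1, 0, 0, 0, 0, 0, -8, 1])

```text
time: 3.6
tool_pos: [0.5227, -0.053, 0.2295]
ee_rot: [3.133, -0.003, 1.025]
wrist_force: [0.4, 0.2, -0.2]
width: 0.0358
finger_force: 30.0
```

```bash
python3 - <<'E'
from m import *
t=snap('side','s2.png');g=hsv(t);H,S,V=g[...,0],g[...,1],g[...,2]
# cap: white pixels near tub
u=uvs((S<70)&(V>80));d=pts(t,u)
k=(abs(d[:,0]-.52)<.05)&(abs(d[:,1]+.05)<.06)&(d[:,2]>.13)&(d[:,2]<.15);print('captop',k.sum(),cv2.minEnclosingCircle((d[k,:2]*1000).astype(np.float32)),np.median(d[k,2]))
k2=u[k];q=plane(t,k2,.141)[:,:2];print('plane',cv2.minEnclosingCircle((q*1000).astype(np.float32)),q.mean(0))
m=((H<8)|(H>172))&(S>110)&(V>90);u=uvs(m);d=pts(t,u);k=(abs(d[:,0]-.52)<.05)&(abs(d[:,1]+.05)<.06)&(d[:,2]>.12)&(d[:,2]<.16);print('red',k.sum(),np.median(d[k],0) if k.any() else 0)
cv2.imwrite('pics/c2.png',cv2.resize(t['image'][90:260,220:390],None,fx=3.5,fy=3.5,interpolation=2)[:,:,::-1])
E
python3 d.py .457 .290 .10 1.571
```

```text
captop 503 ((519.1549682617188, -57.1435546875), 29.205862045288086) 0.14144999035880368
plane ((517.876220703125, -52.46519088745117), 33.220603942871094) [ 0.51999126 -0.05289756]
red 9 [ 0.50184858 -0.05695936  0.14209572]
t 3.65 pos [ 0.5216 -0.0528  0.2268] rpy [ 3.137e+00 -2.000e-03  1.025e+00] w 0.03565244753487412 F [ 0.4  0.1 -0.9] ff 29.99979078769684 q [-0.21  0.02  1.4  -0.    1.72  0.34]
turn [ 0.005 -0.    -0.546] shift cm [ 25.92 -23.38  12.61]
```

View pics/c2.png

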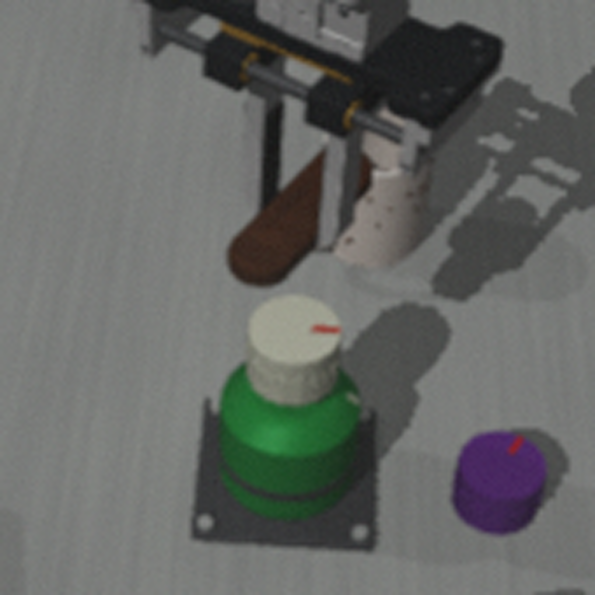

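The crop shows the rib held level, with its end at (262,262), clear of the bare white cap at (293,325). The cap's red mark is at (325,328). I carry the rib over to the bat.

>>> move_arm(deltas=[0, 0, 0, 2, -2, 0, 1, 0, 0, 0, 6, -5.4, 0, 1, 0, 0, 0, 10, -9, 0, 1, 0, 0, 0, 14, -12.6, 0, 1, 0, 0, 0, 18, -16.2, 0, 1, 0, 0, 0, 22, -19.8, 0, 1, 0, 0, 0, 25.9, -23.4, 0, 1, 0, 0, 0, 25.9, -23.4, 0, 1])

```text
time: 4.45
tool_pos: [0.4526, 0.2936, 0.2217]
ee_rot: [-3.138, 0.003, 1.029]
wrist_force: [-0.2, -0.3, -0.4]
width: 0.0359
finger_force: 30.0
```

```bash
python3 d.py .457 .290 .016 1.025
```

```text
t 4.45 pos [0.4526 0.2936 0.2217] rpy [-3.138e+00  3.000e-03  1.029e+00] w 0.03591424887349579 F [-0.2 -0.3 -0.4] ff 29.999466240406036 q [0.47 0.06 1.36 0.   1.72 1.01]
turn [-0.003  0.003  0.004] shift cm [-0.03  0.64 20.57]
```

>>> move_arm(deltas=[0, 0, 0, 0, 0, 3, 1, 0, 0, 0, 0, 0, 7, 1, 0, 0, 0, 0, 0, 11, 1, 0, 0, 0, 0, 0, 15, 1, 0, 0, 0, 0, 0, 17.5, 1, 0, 0, 0, 0, 0, 18.5, 1, 0, 0, 0, 0, 0, 18.5, 1, 0, 0, 0, 0, 0, 18.5, 1])

```text
time: 5.25
tool_pos: [0.4556, 0.2905, 0.0402]
ee_rot: [3.141, -0.001, 1.025]
wrist_force: [-0.7, 0.2, 0.3]
width: 0.0353
finger_force: 30.0
```

```bash
python3 - <<'E'
from m import *
t=snap('side','s3.png')
cv2.imwrite('pics/c3.png',cv2.resize(t['image'][250:420,230:430],None,fx=3.5,fy=3.5,interpolation=2)[:,:,::-1])
E
python3 d.py .457 .290 .015 1.025
```

```text
t 5.3 pos [0.4562 0.2908 0.0411] rpy [ 3.140e+00 -3.000e-03  1.025e+00] w 0.035313728137278684 F [ 0.3 -0.1 -0.9] ff 29.999757707118988 q [ 0.46  0.16  1.63 -0.    1.35  1.01]
turn [ 0.002 -0.003 -0.   ] shift cm [-0.04  0.1   2.61]
```

View pics/c3.png

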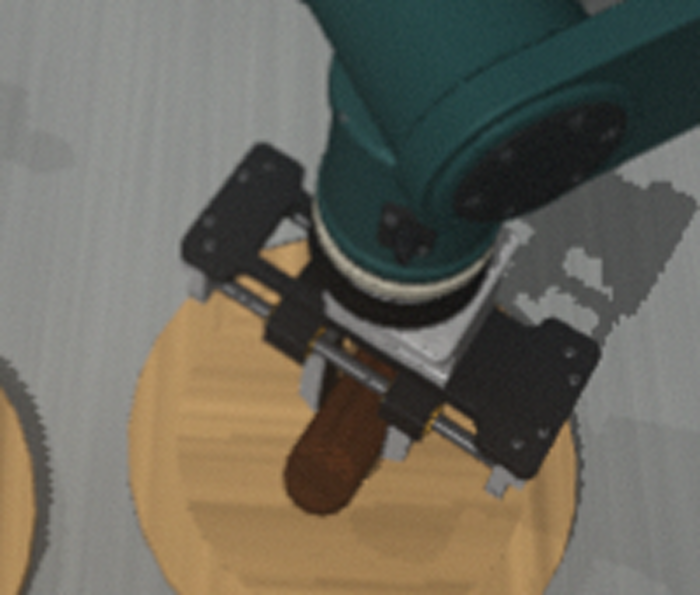

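The rib, visible end at (320,480), is held between the fingers over the near bat. I lower it slowly the last 25 mm.

>>> move_arm(deltas=[0, 0, 0, 0, 0, 1, 1, 0, 0, 0, 0, 0, 1.7, 1, 0, 0, 0, 0, 0, 2.1, 1, 0, 0, 0, 0, 0, 2.3, 1, 0, 0, 0, 0, 0, 2.5, 1, 0, 0, 0, 0, 0, 2.5, 1])

```text
time: 5.9
tool_pos: [0.4549, 0.2901, 0.0155]
ee_rot: [-3.141, 0.001, 1.025]
wrist_force: [-3.1, -0.9, 4.0]
width: 0.0357
finger_force: 30.0
```

Contact (4 N). I release and then retreat.

>>> move_arm(deltas=[0, 0, 0, 0, 0, 0, 0.2, 0, 0, 0, 0, 0, 0, -0.2, 0, 0, 0, 0, 0, 0, -0.6, 0, 0, 0, 0, 0, 0, -1, 0, 0, 0, 0, 0, 0, -1, 0, 0, 0, 0, 0, 0, -1, 0, 0, 0, 0, 0, 0, -1, 0, 0, 0, 0, 0, 0, -1])

```text
time: 6.7
tool_pos: [0.4551, 0.2903, 0.0144]
ee_rot: [3.142, 0.0, 1.025]
wrist_force: [-0.0, 0.2, 0.1]
width: 0.0902
finger_force: 0.0
```

>>> move_arm(deltas=[0, 0, 0, 0, 0, -2, -1, 0, 0, 0, 0, 0, -5, -1, 0, 0, 0, 0, 0, -10, -1, 0, 0, 0, 0, 0, -15, -1, 0, 0, 0, 0, 0, -20, -1, 0, 0, 0, 0, 0, -22, -1, 0, 0, 0, 0, 0, -22, -1])

```text
time: 7.4
tool_pos: [0.4569, 0.2912, 0.2395]
ee_rot: [3.136, -0.008, 1.025]
wrist_force: [0.5, -0.9, -0.7]
width: 0.094
finger_force: 0.0
```

```bash
python3 d.py .519 -.055 .22 0.6
```

```text
t 7.4 pos [0.4569 0.2912 0.2395] rpy [ 3.136 -0.008  1.025] w 0.0940144199314572 F [ 0.5 -0.9 -0.7] ff 0.0 q [ 0.46  0.06  1.34 -0.    1.74  1.01]
turn [ 0.003 -0.009  0.425] shift cm [-26.38  23.28   1.85]
```

>>> move_arm(deltas=[0, 0, 0, -4, 3.5, 0, -1, 0, 0, 0, -8, 7, 0, -1, 0, 0, 0, -12, 10.5, 0, -1, 0, 0, 0, -16, 14, 0, -1, 0, 0, 0, -20, 17.5, 0, -1, 0, 0, 0, -24, 21, 0, -1, 0, 0, 0, -26.4, 23.3, 0, -1, 0, 0, 0, -26.4, 23.3, 0, -1])

```text
time: 8.2
tool_pos: [0.5164, -0.0616, 0.2309]
ee_rot: [-3.138, 0.004, 1.017]
wrist_force: [0.4, 0.4, -0.8]
width: 0.0939
finger_force: 0.0
```

```bash
python3 - <<'E'
from m import *
s=snap('top','t4.png');h=hsv(s);H,S,V=h[...,0],h[...,1],h[...,2]
m=big(((H<15)|(H>170))&(S>80)&(V<120),(140,220,220,310));u=uvs(m);q=plane(s,u,.024)[:,:2]
print('rib',m.sum(),cv2.minAreaRect((q*1000).astype(np.float32)),np.percentile(pts(s,u)[:,2],[5,50,95]))
t=snap('side');g=hsv(t);H,S,V=g[...,0],g[...,1],g[...,2]
u=uvs((S<70)&(V>80));d=pts(t,u);k=(abs(d[:,0]-.52)<.04)&(abs(d[:,1]+.055)<.04)&(d[:,2]>.137)&(d[:,2]<.147);q=plane(t,u[k],.141)[:,:2]
print('cap',k.sum(),cv2.minEnclosingCircle((q*1000).astype(np.float32)),cv2.fitEllipse(cv2.convexHull((q*1000).astype(np.float32))),np.median(d[k],0))
cv2.imwrite('pics/c4.png',cv2.resize(t['image'][90:260,220:390],None,fx=3.5,fy=3.5,interpolation=2)[:,:,::-1])
E
python3 d.py .519 -.055 .12 1.025
```

```text
rib 495 ((453.5884094238281, 285.7965087890625), (112.4853515625, 34.43729782104492), 58.58582305908203) [0.02071189 0.02436745 0.02739754]
cap 453 ((519.4984741210938, -55.90364074707031), 30.28607749938965) ((519.3488159179688, -55.51067352294922), (57.17585754394531, 59.47288513183594), 162.75860595703125) [ 0.52008177 -0.053869    0.14182628]
t 8.3 pos [ 0.5162 -0.0572  0.2317] rpy [-3.137e+00  1.000e-03  1.022e+00] w 0.09380645144624507 F [-0.1  0.3 -0.7] ff 0.0 q [-0.22  0.02  1.39  0.    1.74  0.33]
turn [-0.005  0.001 -0.003] shift cm [ 0.35  0.18 11.17]
```

View pics/c4.png

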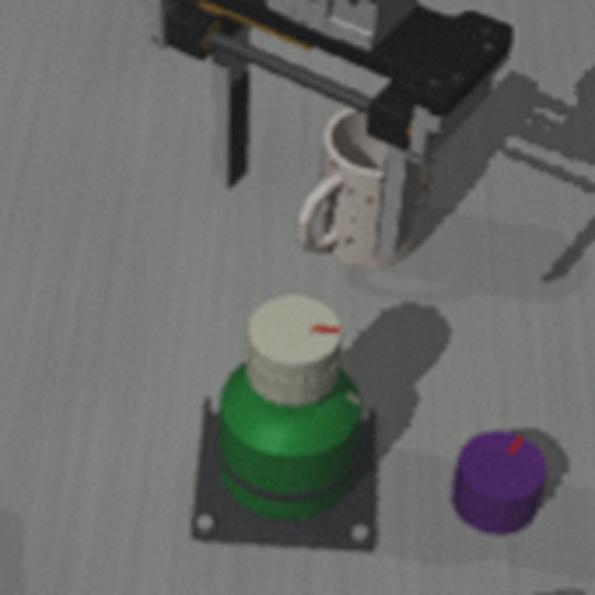

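The rib lies flat, about 6 mm from the bat's centre. The cap is undisturbed at crop (293,325), with open fingers above it. I descend around the cap.

>>> move_arm(deltas=[0, 0, 0, 0.2, 0.1, 3, -1, 0, 0, 0, 0.3, 0.1, 7, -1, 0, 0, 0, 0.3, 0.1, 10, -1, 0, 0, 0, 0.3, 0.1, 11.1, -1, 0, 0, 0, 0.3, 0.1, 11.1, -1, 0, 0, 0, 0.3, 0.1, 11.1, -1])

```text
time: 8.9
tool_pos: [0.5202, -0.0536, 0.1247]
ee_rot: [3.14, -0.001, 1.026]
wrist_force: [0.1, -0.7, -0.5]
width: 0.0941
finger_force: 0.0
```

```bash
python3 d.py .5193 -.0555 .12 1.025
```

```text
t 8.9 pos [ 0.5202 -0.0536  0.1247] rpy [ 3.140e+00 -1.000e-03  1.026e+00] w 0.09409483678946585 F [ 0.1 -0.7 -0.5] ff 0.0 q [-0.21  0.06  1.56  0.    1.52  0.33]
turn [ 0.002 -0.001  0.001] shift cm [-0.21  0.02  0.47]
```

>>> move_arm(deltas=[0, 0, 0, -0.2, 0, 0.5, -1, 0, 0, 0, -0.2, 0, 0.5, 0, 0, 0, 0, -0.2, 0, 0.5, 1, 0, 0, 0, -0.2, 0, 0.5, 1, 0, 0, 0, -0.2, 0, 0.5, 1, 0, 0, 0, -0.2, 0, 0.5, 1, 0, 0, 0, -0.2, 0, 0.5, 1, 0, 0, 0, -0.2, 0, 0.5, 1])

```text
time: 9.7
tool_pos: [0.5194, -0.0565, 0.1189]
ee_rot: [3.139, -0.0, 1.025]
wrist_force: [2.1, -2.3, -1.0]
width: 0.0549
finger_force: 30.0
```

Gripped. I press about 9 mm in steps.

>>> move_arm(deltas=[0, 0, 0, 0, 0, 0.3, 1, 0, 0, 0, 0, 0, 0.6, 1, 0, 0, 0, 0, 0, 0.9, 1, 0, 0, 0, 0, 0, 0.9, 1, 0, 0, 0, 0, 0, 0.9, 1])

```text
time: 10.2
tool_pos: [0.5194, -0.0565, 0.1113]
ee_rot: [3.138, -0.0, 1.025]
wrist_force: [1.2, -1.6, 6.6]
width: 0.0554
finger_force: 30.0
```

```bash
python3 d.py .5193 -.0565 .11 1.025; python3 - <<'E'
from m import *
t=snap('side');g=hsv(t);H,S,V=g[...,0],g[...,1],g[...,2]
u=uvs((S<70)&(V>80));d=pts(t,u);k=(abs(d[:,0]-.519)<.02)&(abs(d[:,1]+.055)<.02)&(d[:,2]>.12)&(d[:,2]<.15)
print(k.sum(),np.percentile(d[k,2],[10,50,90]))
E
```

```text
t 10.2 pos [ 0.5194 -0.0565  0.1113] rpy [ 3.138 -0.     1.025] w 0.055410897035666686 F [ 1.2 -1.6  6.6] ff 30.001666088355705 q [-0.22  0.06  1.59 -0.    1.49  0.33]
turn [ 0.003 -0.    -0.   ] shift cm [-0.01 -0.01  0.13]
271 [0.13287179 0.1345404  0.13644061]
```

The cap is down about 7 mm. I press 1.5 mm more, then turn about 60° anticlockwise, keeping it pressed.

>>> move_arm(deltas=[0, 0, 0, 0, 0, 0.15, 1, 0, 0, 0, 0, 0, 0.15, 1, 0, 0, -0.1, 0, 0, 0.15, 1, 0, 0, -0.2, 0, 0, 0.15, 1, 0, 0, -0.3, 0, 0, 0.15, 1, 0, 0, -0.4, 0, 0, 0.15, 1, 0, 0, -0.5, 0, 0, 0.15, 1, 0, 0, -0.5, 0, 0, 0.15, 1])

```text
time: 11.05
tool_pos: [0.5197, -0.0561, 0.1103]
ee_rot: [3.138, 0.0, 1.527]
wrist_force: [0.9, -1.4, 8.6]
width: 0.0555
finger_force: 30.0
```

```bash
cat > r.py <<'E'
from m import *
import sys
t=snap('side',sys.argv[1] if len(sys.argv)>1 else None);g=hsv(t);H,S,V=g[...,0],g[...,1],g[...,2]
u=uvs(((H<8)|(H>172))&(S>110)&(V>90));d=pts(t,u);k=(abs(d[:,0]-.519)<.04)&(abs(d[:,1]+.055)<.04)&(d[:,2]>.11)&(d[:,2]<.27)
c=np.median(d[k],0)-[.5193,-.0555,0]
print('red',k.sum(),c,np.degrees(np.arctan2(c[1],c[0])))
o=robot.get_obs();print(o['wrist_torque'].round(2),o['wrist_force'].round(1),o['ee_rot'].round(3))
E
python3 r.py
```

```text
red 8 [-0.01654142 -0.007336    0.13441196] -156.0830716023242
[-0.13 -0.12  0.07] [ 0.9 -1.1  8.4] [3.138 0.    1.525]
```

>>> move_arm(deltas=[0, 0, -0.1, 0, 0, 0.05, 1, 0, 0, -0.2, 0, 0, 0.05, 1, 0, 0, -0.3, 0, 0, 0.05, 1, 0, 0, -0.4, 0, 0, 0.05, 1, 0, 0, -0.5, 0, 0, 0.05, 1, 0, 0, -0.6, 0, 0, 0.05, 1, 0, 0, -0.65, 0, 0, 0.05, 1, 0, 0, -0.65, 0, 0, 0.05, 1])

```text
time: 11.9
tool_pos: [0.5197, -0.0563, 0.11]
ee_rot: [3.139, 0.003, 2.176]
wrist_force: [0.4, -0.9, 7.7]
width: 0.0553
finger_force: 30.0
```

```bash
python3 r.py s5.png; python3 - <<'E'
import cv2
t=cv2.imread('pics/s5.png');cv2.imwrite('pics/c5.png',cv2.resize(t[140:240,250:350],None,fx=5,fy=5,interpolation=2))
E
```

```text
red 7 [-0.00708519 -0.01473561  0.13414926] -115.67922760897689
[-0.22 -0.13  0.07] [ 0.3 -0.5  6.8] [3.139e+00 3.000e-03 2.175e+00]
```

View pics/c5.png

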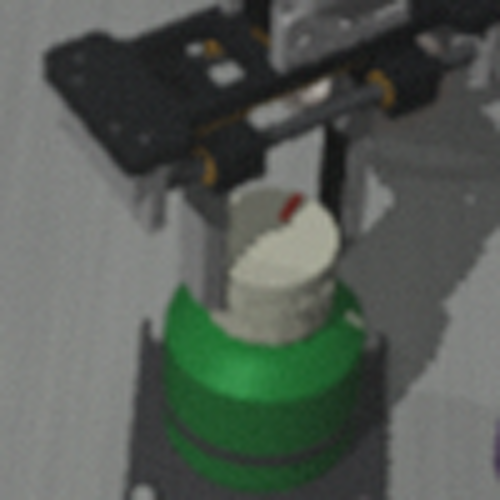

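The red mark has swung from crop-right to the far side at (290,207), about 60° round. I lift gently first, then the rest of the way.

>>> move_arm(deltas=[0, 0, 0, 0, 0, -0.5, 1, 0, 0, 0, 0, 0, -1, 1, 0, 0, 0, 0, 0, -1.5, 1, 0, 0, 0, 0, 0, -2, 1, 0, 0, 0, 0, 0, -2.5, 1, 0, 0, 0, 0, 0, -3, 1])

```text
time: 12.55
tool_pos: [0.517, -0.0554, 0.1366]
ee_rot: [-3.139, -0.003, 2.175]
wrist_force: [-0.2, 0.4, -1.0]
width: 0.0555
finger_force: 30.0
```

The cap comes off without resistance.

>>> move_arm(deltas=[0, 0, 0, 0, 0, -2, 1, 0, 0, 0, 0, 0, -4, 1, 0, 0, 0, 0, 0, -6, 1, 0, 0, 0, 0, 0, -7.5, 1, 0, 0, 0, 0, 0, -8, 1, 0, 0, 0, 0, 0, -8, 1, 0, 0, 0, 0, 0, -8, 1, 0, 0, 0, 0, 0, -8, 1])

```text
time: 13.35
tool_pos: [0.5178, -0.0558, 0.216]
ee_rot: [-3.14, -0.002, 2.175]
wrist_force: [-0.1, -0.0, -0.7]
width: 0.0554
finger_force: 30.0
```

```bash
python3 r.py s6.png; python3 d.py .5193 -.0555 .22 2.175; python3 - <<'E'
import cv2
t=cv2.imread('pics/s6.png');cv2.imwrite('pics/c6.png',cv2.resize(t[90:420,220:420],None,fx=1.8,fy=1.8,interpolation=2))
E
```

```text
red 1 [-0.01330112 -0.02073563  0.24087341] -122.67863052713942
[ 0.07 -0.1   0.01] [-0.8  0.1 -0.6] [-3.140e+00 -2.000e-03  2.175e+00]
t 13.4 pos [ 0.5179 -0.0559  0.2162] rpy [-3.140e+00 -2.000e-03  2.175e+00] w 0.055515907282101686 F [-0.8  0.1 -0.6] ff 29.999397831852548 q [-0.22  0.02  1.42 -0.    1.7  -0.82]
turn [-0.002 -0.002 -0.   ] shift cm [-0.05  0.14 -0.38]
```

View pics/c6.png

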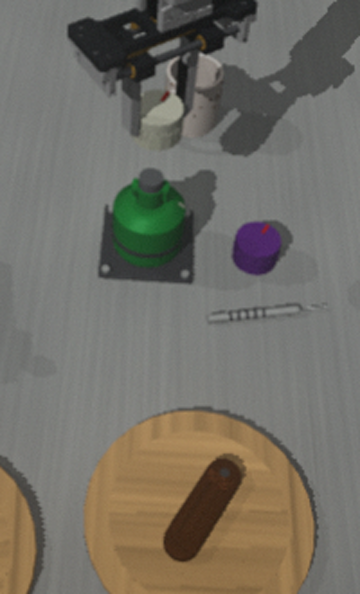

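The crop shows the cap held level at (160,120), above the bare neck at (150,185). The rib lies flat on the bat at (205,510). I settle briefly and hand in.

>>> move_arm(deltas=[0, 0, 0, 0, 0, 0, 1, 0, 0, 0, 0, 0, 0, 1, 0, 0, 0, 0, 0, 0, 1, 0, 0, 0, 0, 0, 0, 1])

```text
time: 13.8
tool_pos: [0.5185, -0.056, 0.2174]
ee_rot: [-3.142, 0.0, 2.175]
wrist_force: [-0.2, -0.3, -1.6]
width: 0.0553
finger_force: 30.0
```

```bash
python3 -c "from bench import robot; print(robot.close_job())"
```

```text
the job is handed in; nothing more can be done
None
```

I handed the job in at about 13.8 s, and no verdict came back: the rib lies flat about 6 mm from the bat's centre, and the cap, pressed and turned about 60–66° anticlockwise, is held level about 10 cm above the tub; nothing else was approached or seen to move.

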